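# Stop the packing belt, clear the jammed carton, reset the stop

### The job

A carton has stuck at the mouth of the guide lane on the packing belt. Stop the belt by pressing the big red mushroom button on the sloping stop station until it latches down by itself; only then touch the carton, and push it gently along the lane until it is square and fully home against the end stop. With the carton home, twist the red head clockwise to reset it so that it springs fully up again, keep off the carton from then on, and leave everything else on the bench where it stands.

Things in the scene. Friction and masses are not known exactly. Their poses are not given: they have to be found in the camera images.
- console: Stop station: grey steel wedge, 160 deep (x) x 150 wide (y) mm, 44 mm high in front (-x), 136 mm at the back, fixed. Origin: centre of its underside, z up. Its panel slopes 30 degrees, facing -x and up. The press axis is the panel's normal (-0.5, 0, 0.866) in this frame and meets the panel at (0, 0, 90 mm). Three small buttons, 7 mm high, 66 mm up the slope from the axis are not used.
- stop_top (a point): Centre of the top of the red head, 50 mm from the panel along the press axis when up, 40 mm latched. Head: disc 60 mm across, low dome, two white clockwise arrows; its rim, 16 mm thick and free all round to grip, spans 26 to 42 mm from the panel when up, 16 to 32 mm latched. Under it: a yellow disc 86 mm across, 4 mm high, and a black neck 42 mm across, 14 mm high.
- stop_press (a joint): Depth of the red head (m): 0 = up, 0.010 = fully down. The spring resists with about 3 N at first, rising to 14 N at 4 to 5 mm; past 6.5 mm the head snaps down to a hard stop at 10 mm and stays latched there when let go.
- stop_head (a joint): Turn of the red head about the press axis (rad), 0 to 0.9, growing clockwise seen from outside; a light spring returns it to 0 when let go. When latched, turning lifts the head on a cam (6 mm over 0.9 rad, 0.1 to 0.3 N m); from about 0.5 rad the latch is free, from 0.8 for certain, and the head springs up once let go: a tight grip holds it down until the fingers open.
- conveyor: Small packing belt, fixed: frame 250 mm wide (x), along y from -280 to 190 mm, then a level steel plate. Origin on the bench under it, z up. Belt and plate: z = 100 mm; goods move to +y. Two green guide strips (tops at z = 134 mm) make a lane centred on x = 0, 125 mm wide from y = 0 to 360 mm, flaring to 220 mm at y = -130 mm. A steel end stop 45 mm high has its inner face at y = 360 mm.
- carton_home (a point): Point on the steel plate under the centre of the carton when it is home: (0, 290, 100) mm in the conveyor's frame.
- carton: Cardboard carton, 100 (x) x 140 (y) x 70 mm high, 0.3 to 0.75 kg, too wide to grasp. Origin: centre of its underside, z up; its long y axis points along the lane (+y) but up to 0.55 rad askew, either way. It stands on the belt in the flared mouth of the lane. Its contents are fragile: a push over 60 N crushes it.
- thermos: Bystander: steel flask, 72 mm across, 192 mm high; origin at the centre of its underside.
- jar: Bystander: white plastic jar, 90 mm across, 150 mm high; origin at the centre of its underside.
- oil_can: Bystander: blue can with a paper label, 80 mm across, 130 mm high; origin at the centre of its underside.
- tape_dispenser: Bystander: red bench tape dispenser with a brown roll, 150 x 66 mm, 107 mm high; origin at the centre of its underside.
- wrench: Bystander: steel spanner lying flat, 180 mm long along its x, 8 mm thick; origin at its middle, on the bench.

How it is judged:
On the way, in this order (a step that is already met when the one before it is completed fails the run):
1. the stop head is latched down (at least 9 mm) with nothing of the robot touching the station, and the carton is not yet home (value of joint stop_press above 0.009 m and contact force between each of the fingers, the arm and console below 0.3 N and y of carton in the frame of conveyor below 0.25 m), for 0.2 s.
2. the carton is home against the end stop and square, with the stop still latched (value of joint stop_press above 0.009 m and y of carton in the frame of conveyor above 0.283 m and z of carton in the frame of conveyor between 0.09 and 0.11 m and angle between the y axis of carton and the y axis of conveyor, either way round below 0.09 rad), for 0.2 s.
3. the head is turned clockwise by at least 0.4 rad with the carton still home (value of joint stop_head above 0.4 rad and y of carton in the frame of conveyor above 0.283 m and z of carton in the frame of conveyor between 0.09 and 0.11 m and angle between the y axis of carton and the y axis of conveyor, either way round below 0.09 rad).
At the end, for the whole second after the job is handed in: The red head is fully up (within 1.5 mm) and turned back to rest (within 0.15 rad); the carton lies flat on the steel plate, at rest, within 7 mm of the end stop and square to the lane within 0.09 rad (value of joint stop_press below 0.0015 m and value of joint stop_head below 0.15 rad and y of carton in the frame of conveyor above 0.283 m and z of carton in the frame of conveyor between 0.09 and 0.11 m and angle between the y axis of carton and the y axis of conveyor, either way round below 0.09 rad and linear speed of carton below 0.01 m/s); the robot touches nothing.
It fails at once if the robot touches the carton while the belt is not stopped (head less than 6 mm down) (value of joint stop_press below 0.006 m and contact force between any of the fingers, the arm and carton above 0.5 N).
It fails at once if the carton is crushed: pushed with more than 60 N (contact force between any of the fingers, the arm and carton above 60 N).
It fails at once if the carton is tipped by more than 0.35 rad or falls off the belt (angle between carton's own z axis and vertical above 0.35 rad or height (world z) of carton below 0.07 m).
It fails at once if a bystander is moved by more than 30 mm (distance of any of thermos, jar, oil_can, tape_dispenser, wrench from where it was at the start of the episode above 0.03 m).
It also fails if it takes over 72 s, if anything falls off the work surface, if the arm or the gripper's body presses on something with over 40 N, if the wrist force passes 120 N, or if a joint passes its speed limit or range.

### The arm

A 7-joint arm with a two-finger parallel gripper is mounted at the origin on the work surface. World frame = base frame: x ahead of the robot, y to its left, z up, the work surface at z = 0. Lengths are in m, angles in rad, forces in N, time in s.
With the tool pointing down it reaches from about 0.4 to 0.9 m from the base axis. Payload 5.5 kg.
Tool frame: the origin (TCP) lies at the very end of the fingers, on their centre line; the grasp point (between the pads) lies 19 mm behind it (r.grip_depth is the distance from the TCP to the grasp point, in m); z points along the fingers, y is the line along which they close (so a half turn about z gives the same grasp; the last joint's range is limited). The gripper opens to 85 mm and grips with 20 to 120 N. Pads are 22 mm wide; open, the fingers measure 114 mm over their backs; the gripper's body (76 mm by 85 mm) begins 54 mm behind the grasp point. The pads swing forward as they close: fully open they stand 13 mm farther back than shut.
Start: joints at [-0.954, 0.501, -0.427, 1.55, 0.221, 1.138, -0.21], TCP at [0.225, 0.61, 0.206] pointing down, gripper open.
Joint ranges: [-2.88, 2.88], [-0.31, 2.03], [-1.54, 1.56], [0.2, 2.42], [-1.41, 4.55], [0.19, 2.02], [-2.57, 2.57]. Speed limits (rad/s): [2.57, 2.57, 3.14, 3.14, 3.14, 3.14, 3.14].

### API

Orientations are given as a 3x3 rotation matrix whose columns are the frame's x, y, z axes.
In Python, from rig import r gives the robot as it stands. The module is installed in compiled form; this text tells all that it offers.
- The arm moves only by the tool step_arm, never from a script. Its arguments are lists of equal length, an entry for each row: "dp": the shift along the world's x, y, z each as a share of 0.2 m, from -1 to 1, a list of three; "yaw": the turn about the world's z as a share of 60 degrees, from -1 to 1. In form: {"dp": [[dx, dy, dz], ...], "yaw": [yaw, ...]}. A call has 1 to 20 rows; each row is the pose to reach, as a shift and turn from the pose commanded when the call began; what a row does not reach only later rows make up. A row lasts 1/8 s, in which the tool goes at most 62.5 mm and 10.7 degrees, less where a joint would pass 70% of its speed; a pose out of reach is approached as far as the arm can. A call with a number of a shift or a turn outside -1 to 1 is refused whole. A call with a gripper value outside its range is refused whole. "hand" is the opening, from 0 (shut) to 1 (fully open), set as the call begins (left out, the last holds). The fingers move at their own pace and stop on an object; "grip_force" is the grip in N (left out, the last holds). Time passes only in rows, so rows that repeat a pose let the fingers close. It gives the time, the measured TCP pose, the force, the opening and the grip force at its end, in the units of the state.
- r.state(): the state, without advancing time (a new reading comes with each control period).
- r.camera(name): name is "side" or "top" or "wrist"; returns a dict with "frame" (384x512x3 uint8, red, green, blue), "fx", "fy", "cx", "cy" (pixels), "rvec" (rotation vector, rad) and "tvec" (3), from world to camera coordinates, as OpenCV has them; the wrist camera has in their place "mount" (4x4, takes a point from camera to tool coordinates, whose origin is the TCP and whose axes are the flange's). Camera axes: x right, y down, z forward; pixel columns grow to the right and rows downward; lengths in m; the calibration is good to about 2 mm. A picture is of the moment at which its call begins: read the wrist's pose just before it. There is no depth.
- r.finish_job(): hands the job in; it is judged then, once.
The state is a dict: "t": time; "joint_positions": joint angles; "joint_velocities": joint speeds; "tau": joint torques, N m; "tcp_pos": TCP position; "tcp_rot": TCP orientation; "ft_force": force on the tool from outside, world axes, zero at the start; "wrist_torque": the same for the moment, N m; "opening": finger opening in m; "grasp_force": force on a finger pad.
Only numpy, scipy, OpenCV 4.12 (cv2) and the standard library are available. Lean on these libraries where they do the work, as an engineer would, in place of code of your own. Each camera call takes 0.05 s, during which the arm holds its last target. There are 200 camera calls.

## Working session

There is one attempt and no reset: what is moved stays moved. The work goes in short steps, Python scripts to look and compute and a tool call to move; the robot and the scene stay as the last step left them, time stands still between calls to the robot, and variables do not carry over. Pictures are saved under pics/ and viewed, at most 10 in all, crops included, and the job is handed in when it is done.

Besides the shell and the picture viewer there is one more tool, called after "Emit:" as name(argument=value, ...), one argument or row to a line, values as JSON. step_arm: Moves the arm, as the interface text tells. Its arguments: {"type":"object","properties":{"dp":{"type":"array"},"yaw":{"type":"array"},"hand":{"type":"number"},"grip_force":{"type":"number"}},"required":["dp","yaw"]}

```bash
mkdir -p pics; python3 - <<'E'
from rig import r
import cv2,numpy as np,pickle
s=r.state();print(s['t'],s['tcp_pos'],s['tcp_rot'].__repr__(),s['opening'],s['ft_force'])
d={n:r.camera(n) for n in("side","top")}
pickle.dump(d,open('c0.pkl','wb'))
for n in d:
  print(n,{k:v for k,v in d[n].items() if k!='frame'})
  cv2.imwrite(f'pics/{n}0.png',d[n]['frame'][:,:,::-1])
E
```

```text
0.0 [0.22499792 0.60902633 0.20445884] array([[-9.38094087e-01,  3.46379799e-01, -7.19960069e-04],
       [ 3.46380544e-01,  9.38092335e-01, -1.81387564e-03],
       [ 4.70991419e-05, -1.95096617e-03, -9.99998096e-01]]) 0.08552036136519578 [-0.1174994  -0.19641765  0.04677086]
side {'fx': 415.1190536059771, 'fy': 415.1190536059771, 'cx': 254.8990489221164, 'cy': 193.44575389574757, 'rvec': array([ 0.97559039, -2.52999298,  0.9802113 ]), 'tvec': array([0.34818628, 0.33344013, 1.56506957])}
top {'fx': 444.84024107095354, 'fy': 444.84024107095354, 'cx': 248.79116107512445, 'cy': 189.09147443226922, 'rvec': array([ 2.15852431, -2.21120246,  0.07091593]), 'tvec': array([-4.52236402e-04,  4.86734538e-01,  1.74501045e+00])}
```

View pics/side0.png

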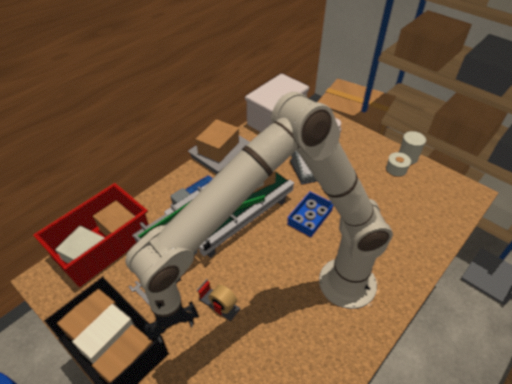

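View pics/top0.png

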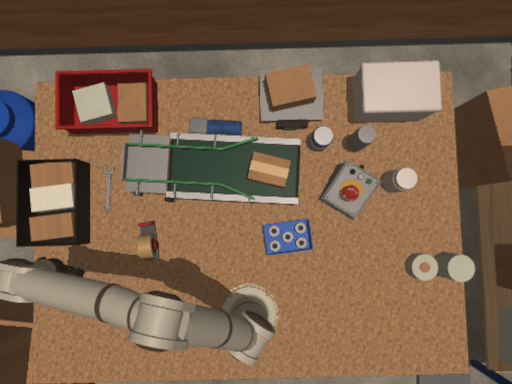

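The side view is mostly blocked by the arm. In the top view, the red head is at about (350,192), the carton at (268,169), the lane runs left to the plate at (147,163), and the console's small buttons are around (362,175).

```bash
cat > h.py <<'E'
import cv2,numpy as np
from rig import r
def ray(c,uv):
    R=cv2.Rodrigues(c['rvec'])[0];o=-R.T@c['tvec']
    d=np.c_[(np.atleast_2d(uv)-[c['cx'],c['cy']])/[c['fx'],c['fy']],np.ones(len(np.atleast_2d(uv)))]@R
    return o,d
def onz(c,uv,z):
    o,d=ray(c,uv);return o+d*((z-o[2])/d[:,2:])
def wristcam():
    s=r.state();c=dict(r.camera('wrist'));M=c['mount'];
    T=np.eye(4);T[:3,:3]=s['tcp_rot'];T[:3,3]=s['tcp_pos'];W=np.linalg.inv(T@M)
    c['rvec']=cv2.Rodrigues(W[:3,:3])[0];c['tvec']=W[:3,3];return c
def tri(obs):  # [(cam,uv)]
    A=0;b=0
    for c,uv in obs:
        o,d=ray(c,uv);d=d[0]/np.linalg.norm(d[0]);P=np.eye(3)-np.outer(d,d);A=A+P;b=b+P@o
    return np.linalg.solve(A,b)
def blobs(m,n=3):
    k,l,st,ce=cv2.connectedComponentsWithStats(m.astype(np.uint8));i=np.argsort(-st[1:,4])[:n]+1
    return [(ce[j].round(1),st[j]) for j in i]
E
python3 - <<'E'
from h import *
import pickle
c=pickle.load(open('c0.pkl','rb'))['top'];f=c['frame'];h=cv2.cvtColor(f,cv2.COLOR_RGB2HSV)
red=((h[...,0]<8)|(h[...,0]>172))&(h[...,1]>150)&(h[...,2]>70);red[:, :300]=0;red[:,400:]=0
for b,s in blobs(red):print('red',b,s,onz(c,b,.13))
yel=(h[...,0]>22)&(h[...,0]<35)&(h[...,1]>150);yel[:,:300]=0;yel[:,400:]=0
for b,s in blobs(yel):print('yel',b,s,onz(c,b,.1))
car=(h[...,0]<25)&(h[...,1]>60)&(h[...,2]>60);m=np.zeros_like(car);m[140:195,235:297]=car[140:195,235:297]
cs=max(cv2.findContours(m.astype(np.uint8),0,2)[0],key=cv2.contourArea)
print('car',cv2.minAreaRect(cs),onz(c,cv2.boxPoints(cv2.minAreaRect(cs)),.17))
print(onz(c,[[350,192],[362,175],[300,136],[300,203],[167,134],[124,165],[147,163]],.1))
cv2.imwrite('pics/crop1.png',cv2.resize(f[120:225,110:420,::-1],None,fx=2.58,fy=2.58,interpolation=3))
E
```

```text
red [350.2 192.3] [343 186  16  13 133] [[ 0.45783177 -0.38722301  0.13      ]]
car ((268.6775207519531, 169.33596801757812), (39.82184982299805, 29.229507446289062), 13.570435523986816) [[ 0.5134175  -0.0029828   0.17      ]
 [ 0.6164957  -0.03035237  0.17      ]
 [ 0.57885264 -0.16995892  0.17      ]
 [ 0.47612222 -0.14203846  0.17      ]]
[[ 0.46065137 -0.39327561  0.1       ]
 [ 0.52383097 -0.44107319  0.1       ]
 [ 0.67838933 -0.21185836  0.1       ]
 [ 0.42376741 -0.20375578  0.1       ]
 [ 0.69861416  0.29388591  0.1       ]
 [ 0.5838603   0.45832505  0.1       ]
 [ 0.58935254  0.37101412  0.1       ]]
```

View pics/crop1.png

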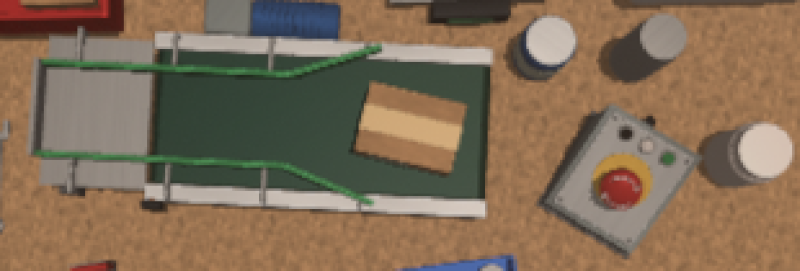

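Emit:
step_arm(
  dp=[
    [0.3, -0.1, 0.3],
    [0.6, -0.3, 0.5],
    [0.8, -0.6, 0.6],
    [0.9, -0.9, 0.6],
    [1, -1, 0.6],
  ],
  yaw=[0, 0, 0, 0, 0],
  hand=0,
)

```text
t: 0.72
tcp_pos: [0.4181, 0.4192, 0.3244]
tcp_rot: [[-0.938, 0.346, 0.0], [0.346, 0.938, 0.0], [-0.0, 0.0, -1.0]]
ft_force: [1.3, -0.2, 0.4]
opening: -0.0004
grasp_force: 0.0
```

Emit:
step_arm(
  dp=[
    [0.1, -0.3, 0],
    [0.2, -0.6, 0],
    [0.2, -0.9, 0],
    [0.2, -1, 0],
  ],
  yaw=[0, 0, 0, 0],
)

```text
t: 1.23
tcp_pos: [0.458, 0.2157, 0.3236]
tcp_rot: [[-0.936, 0.353, -0.001], [0.353, 0.936, -0.002], [-0.0, -0.002, -1.0]]
ft_force: [-0.6, 0.9, 0.2]
opening: 0.0003
grasp_force: 0.0
```

Emit:
step_arm(
  dp=[
    [0, -0.3, 0],
    [0, -0.6, 0],
    [0, -0.9, 0],
    [0, -1, 0],
  ],
  yaw=[0, 0, 0, 0],
)

```text
t: 1.72
tcp_pos: [0.4569, 0.0163, 0.3237]
tcp_rot: [[-0.936, 0.352, -0.001], [0.352, 0.936, -0.001], [0.0, -0.001, -1.0]]
ft_force: [-0.4, 1.1, -0.6]
opening: -0.0004
grasp_force: 0.0
```

Emit:
step_arm(
  dp=[
    [0, -0.3, 0],
    [-0.1, -0.6, 0],
    [-0.1, -0.9, 0],
    [-0.2, -1, 0],
  ],
  yaw=[0, 0, 0, 0],
)

```text
t: 2.22
tcp_pos: [0.4166, -0.1831, 0.3236]
tcp_rot: [[-0.936, 0.351, -0.001], [0.351, 0.936, -0.001], [0.0, -0.001, -1.0]]
ft_force: [0.4, 0.6, 0.4]
opening: 0.0001
grasp_force: 0.0
```

Emit:
step_arm(
  dp=[
    [0, -0.3, 0],
    [0, -0.5, 0],
    [0, -0.5, 0],
  ],
  yaw=[0, 0, 0],
)

```text
t: 2.6
tcp_pos: [0.4161, -0.2825, 0.3235]
tcp_rot: [[-0.936, 0.352, -0.001], [0.352, 0.936, -0.001], [0.001, -0.001, -1.0]]
ft_force: [-0.5, 1.1, 0.8]
opening: -0.0002
grasp_force: 0.0
```

```bash
python3 - <<'E'
from h import *
import pickle
c=wristcam();s=r.camera('side');pickle.dump((c,s),open('c1.pkl','wb'));print(c['mount'].round(3),r.state()['tcp_pos'],r.state()['joint_positions'].round(2) if 1 else 0)
im=np.hstack([c['frame'],s['frame']])[:,:,::-1];cv2.imwrite('pics/w1.png',cv2.resize(im,(800,300)))
E
```

```text
[[ 0.    -0.965 -0.262  0.067]
 [ 1.     0.     0.    -0.001]
 [-0.    -0.262  0.965 -0.17 ]
 [ 0.     0.     0.     1.   ]] [ 0.41721181 -0.27873441  0.32339023] [ 0.32  0.1   0.23  1.78 -0.02  1.27  1.78]
```

View pics/w1.png

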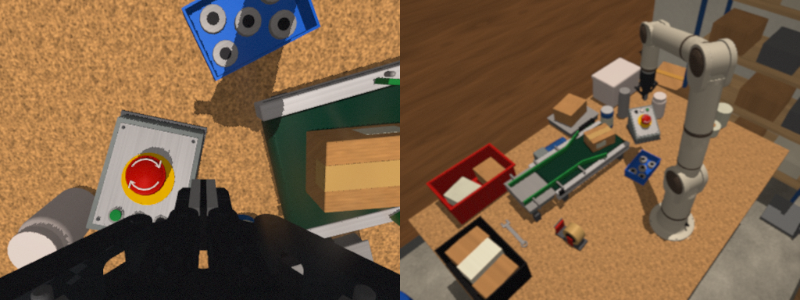

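The wrist view (left half, scale 0.78) shows the head at full-resolution (189,227) and the console front corners at (155,142) and (264,163). The side view now has a clear sight of the head at about (314,154).

```bash
python3 - <<'E'
from h import *
import pickle
c0=pickle.load(open('c0.pkl','rb'))['top'];w,s=pickle.load(open('c1.pkl','rb'))
obs=[]
for n,c,(x0,x1,y0,y1) in(('top',c0,(330,370,175,210)),('w',w,(130,250,180,280)),('side',s,(295,335,135,175))):
  h=cv2.cvtColor(c['frame'],cv2.COLOR_RGB2HSV);red=((h[...,0]<8)|(h[...,0]>172))&(h[...,1]>130)&(h[...,2]>60)
  m=np.zeros_like(red);m[y0:y1,x0:x1]=red[y0:y1,x0:x1]
  cs=max(cv2.findContours(m.astype(np.uint8),0,2)[0],key=cv2.contourArea);e=cv2.fitEllipse(cv2.convexHull(cs));
  print(n,e);obs.append((c,np.array(e[0])))
print('tri',tri(obs),tri(obs[1:]),tri(obs[:2]))
h=cv2.cvtColor(w['frame'],cv2.COLOR_RGB2HSV)
g=(h[...,1]<45)&(h[...,2]>90);m=np.zeros_like(g);m[130:300,100:275]=g[130:300,100:275]
cs=max(cv2.findContours(cv2.morphologyEx(m.astype(np.uint8),cv2.MORPH_OPEN,np.ones((5,5))),0,2)[0],key=cv2.contourArea)
ap=cv2.approxPolyDP(cv2.convexHull(cs),6,True)[:,0].astype(float);print(ap)
print('front z.044',onz(w,ap,.044))
# green strips, lane
h=cv2.cvtColor(c0['frame'],cv2.COLOR_RGB2HSV);g=(h[...,0]>50)&(h[...,0]<85)&(h[...,1]>110)&(h[...,2]>75)
for y0,y1 in((138,156),(172,192)):
  m=np.zeros_like(g);m[y0:y1,128:212]=g[y0:y1,128:212];yy,xx=np.nonzero(m)
  P=onz(c0,np.c_[xx,yy],.134);k=np.polyfit(P[:,1],P[:,0],1);print('lane x=k*y+b',k,len(P),P[:,1].min(),P[:,1].max())
E
```

```text
top ((350.4974365234375, 192.17529296875), (13.299708366394043, 15.673152923583984), 110.75177001953125)
w ((186.21478271484375, 224.05259704589844), (49.788612365722656, 51.12068557739258), 61.91181564331055)
side ((314.6267395019531, 152.41644287109375), (11.220903396606445, 11.585251808166504), 18.021278381347656)
tri [ 0.45892301 -0.39291377  0.11349721] [ 0.45938018 -0.39421954  0.11213119] [ 0.45864289 -0.39291648  0.11397305]
[[258. 172.]
 [249. 228.]
 [214. 278.]
 [128. 293.]
 [102. 285.]
 [100. 242.]
 [151. 150.]]
front z.044 [[ 0.44261616 -0.29633342  0.044     ]
 [ 0.51442641 -0.33717575  0.044     ]
 [ 0.57031786 -0.41456827  0.044     ]
 [ 0.54801565 -0.54576778  0.044     ]
 [ 0.5221387  -0.57619244  0.044     ]
 [ 0.45892971 -0.54639824  0.044     ]
 [ 0.36399279 -0.41995934  0.044     ]]
lane x=k*y+b [0.07083971 0.62764883] 97 0.12439899446480542 0.4333816920783213
lane x=k*y+b [0.07885993 0.49295789] 65 0.1267726632770333 0.4340925531907236
```

```bash
cat > meas.py <<'E'
from h import *
import pickle,sys
w=wristcam();pickle.dump(w,open(sys.argv[1],'wb'));print(r.state()['tcp_pos'],r.state()['t'])
h=cv2.cvtColor(w['frame'],cv2.COLOR_RGB2HSV);red=((h[...,0]<8)|(h[...,0]>172))&(h[...,1]>130)&(h[...,2]>60)
cs=max(cv2.findContours(red.astype(np.uint8),0,2)[0],key=cv2.contourArea);e=cv2.fitEllipse(cv2.convexHull(cs));print(e)
print(onz(w,e[0],.126))
yel=(h[...,0]>18)&(h[...,0]<35)&(h[...,1]>190)&(h[...,2]>120);print('yel',blobs(yel,1))
pickle.dump((w,np.array(e[0])),open(sys.argv[1],'wb'))
cv2.imwrite(sys.argv[1].replace('pkl','png'),w['frame'][:,:,::-1])
E
python3 meas.py m1.pkl
```

```text
[ 0.41754282 -0.27799236  0.32351046] 2.75
((182.0696563720703, 223.94313049316406), (49.54371643066406, 51.387969970703125), 64.0865707397461)
[[ 0.45477338 -0.38960881  0.126     ]]
yel [(array([189.7, 235.5]), array([ 151,  196,   69,   66, 1369], dtype=int32))]
```

Emit:
step_arm(
  dp=[
    [0, -0.3, 0],
    [0, -0.5, 0],
    [0, -0.6, 0],
    [0, -0.6, 0],
    [0, -0.6, 0],
    [0, -0.6, 0],
    [0, -0.6, 0],
  ],
  yaw=[-0.1, -0.2, -0.2, -0.2, -0.2, -0.2, -0.2],
)

```text
t: 3.62
tcp_pos: [0.4179, -0.3982, 0.3242]
tcp_rot: [[-0.846, 0.532, 0.001], [0.532, 0.846, 0.0], [-0.0, 0.0, -1.0]]
ft_force: [-0.1, 0.6, -0.6]
opening: -0.0
grasp_force: 0.0
```

```bash
python3 meas.py m2.pkl; python3 - <<'E'
from h import *
import pickle
a=pickle.load(open('m1.pkl','rb'));b=pickle.load(open('m2.pkl','rb'))
print(tri([a,b]))
c0=pickle.load(open('c0.pkl','rb'))['top'];_,s=pickle.load(open('c1.pkl','rb'))
print(tri([a,b,(s,[314.6,152.4])]), tri([(c0,[350.5,192.2]),(s,[314.6,152.4])]))
cv2.imwrite('pics/w2.png',b[0]['frame'][:,:,::-1])
E
```

```text
[ 0.41780213 -0.39848841  0.32419512] 3.675
((283.8376159667969, 184.529052734375), (51.166934967041016, 51.423702239990234), 62.547306060791016)
[[ 0.45499948 -0.39037451  0.126     ]]
yel [(array([279.1, 204.5]), array([ 248,  164,   69,   62, 1381], dtype=int32))]
[ 0.45558576 -0.39057076  0.12334871]
[ 0.45799754 -0.39191474  0.11523983] [ 0.45905175 -0.39191553  0.11422414]
```

View pics/w2.png

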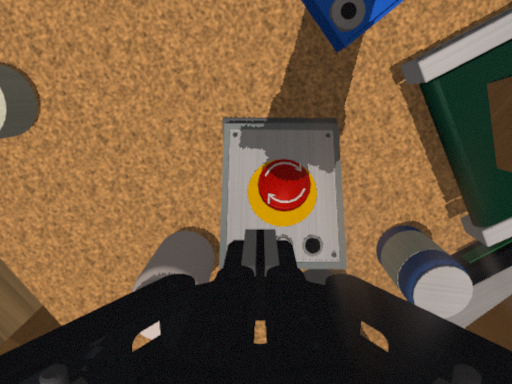

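The wrist view shows the console squared to the image: front edge (223,118) to (337,118), head at (284,185). So tool y already lies along console y. The two wrist views put the head at about (0.455, -0.390, 0.125).

Emit:
step_arm(
  dp=[
    [0.05, 0.05, -0.3],
    [0.09, 0.1, -0.6],
    [0.09, 0.1, -0.8],
    [0.09, 0.1, -0.867],
    [0.09, 0.1, -0.867],
    [0.09, 0.1, -0.867],
  ],
  yaw=[0, 0, 0, 0, 0, 0],
)

```text
t: 4.42
tcp_pos: [0.4366, -0.3805, 0.1527]
tcp_rot: [[-0.845, 0.534, 0.003], [0.534, 0.845, -0.002], [-0.004, -0.0, -1.0]]
ft_force: [0.6, -0.0, 0.9]
opening: -0.0001
grasp_force: 0.0
```

Emit:
step_arm(
  dp=[
    [0.021, -0.013, -0.043],
    [0.036, -0.023, -0.074],
    [0.042, -0.027, -0.087],
    [0.042, -0.027, -0.087],
  ],
  yaw=[0, 0, 0, 0],
)

```text
t: 4.92
tcp_pos: [0.4438, -0.3845, 0.1327]
tcp_rot: [[-0.846, 0.534, -0.001], [0.534, 0.846, 0.0], [0.001, -0.0, -1.0]]
ft_force: [0.1, 1.0, 0.8]
opening: 0.0002
grasp_force: 0.0
```

Just at contact. Now press on.

Emit:
step_arm(
  dp=[
    [0.006, -0.004, -0.013],
    [0.013, -0.008, -0.026],
    [0.017, -0.011, -0.035],
    [0.017, -0.011, -0.035],
  ],
  yaw=[0, 0, 0, 0],
)

```text
t: 5.42
tcp_pos: [0.4472, -0.3867, 0.1259]
tcp_rot: [[-0.846, 0.534, -0.0], [0.534, 0.846, 0.0], [0.0, 0.0, -1.0]]
ft_force: [-0.9, -0.4, -0.0]
opening: -0.0001
grasp_force: 0.0
```

Emit:
step_arm(
  dp=[
    [0.006, -0.004, -0.013],
    [0.006, -0.004, -0.013],
  ],
  yaw=[0, 0],
)

```text
t: 5.68
tcp_pos: [0.4485, -0.3875, 0.1234]
tcp_rot: [[-0.846, 0.534, -0.0], [0.534, 0.846, 0.0], [0.0, 0.0, -1.0]]
ft_force: [-0.9, -0.5, 0.2]
opening: -0.0001
grasp_force: 0.0
```

Emit:
step_arm(
  dp=[
    [0.006, -0.004, -0.013],
    [0.013, -0.008, -0.026],
    [0.013, -0.008, -0.026],
  ],
  yaw=[0, 0, 0],
)

```text
t: 6.05
tcp_pos: [0.4511, -0.3891, 0.118]
tcp_rot: [[-0.846, 0.534, -0.0], [0.534, 0.846, 0.0], [0.001, 0.0, -1.0]]
ft_force: [-0.0, 0.1, 0.6]
opening: 0.0002
grasp_force: 0.0
```

Emit:
step_arm(
  dp=[
    [0.008, -0.005, -0.017],
    [0.008, -0.005, -0.017],
  ],
  yaw=[0, 0],
)

```text
t: 6.3
tcp_pos: [0.4527, -0.3901, 0.1146]
tcp_rot: [[-0.846, 0.534, -0.0], [0.534, 0.846, 0.0], [0.0, 0.0, -1.0]]
ft_force: [0.8, -0.3, 0.3]
opening: -0.0001
grasp_force: 0.0
```

```bash
python3 - <<'E'
from h import *
c=wristcam();s=r.camera('side')
print(r.state()['tcp_pos'])
a=cv2.resize(c['frame'][100:300,180:380],(400,400));b=cv2.resize(s['frame'][110:190,270:350],(400,400),interpolation=3)
cv2.imwrite('pics/w3.png',np.hstack([a,b])[:,:,::-1])
E
```

```text
[ 0.45264445 -0.3901781   0.114869  ]
```

View pics/w3.png

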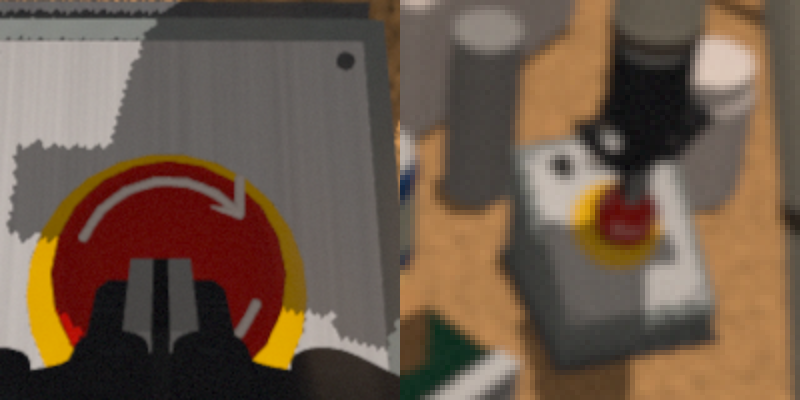

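Left half, wrist: the tip is over the head and laterally centred at about (160,260). It looks just short of contact, so I keep pressing in small steps.

Emit:
step_arm(
  dp=[
    [0.006, -0.004, -0.013],
    [0.006, -0.004, -0.013],
  ],
  yaw=[0, 0],
)

```text
t: 6.65
tcp_pos: [0.4539, -0.3911, 0.1128]
tcp_rot: [[-0.845, 0.534, 0.0], [0.534, 0.845, 0.0], [-0.0, 0.0, -1.0]]
ft_force: [-1.5, 0.8, 3.9]
opening: 0.0001
grasp_force: 1.9
```

Emit:
step_arm(
  dp=[
    [0.006, -0.004, -0.013],
    [0.006, -0.004, -0.013],
  ],
  yaw=[0, 0],
)

```text
t: 6.9
tcp_pos: [0.455, -0.3921, 0.1106]
tcp_rot: [[-0.845, 0.534, 0.0], [0.534, 0.845, -0.0], [-0.0, 0.0, -1.0]]
ft_force: [-2.3, 1.4, 7.3]
opening: -0.0
grasp_force: 3.9
```

Emit:
step_arm(
  dp=[
    [0.006, -0.004, -0.013],
    [0.006, -0.004, -0.013],
  ],
  yaw=[0, 0],
)

```text
t: 7.15
tcp_pos: [0.4564, -0.3927, 0.1071]
tcp_rot: [[-0.846, 0.534, 0.0], [0.534, 0.846, -0.0], [-0.0, -0.0, -1.0]]
ft_force: [0.0, 0.2, -0.6]
opening: 0.0002
grasp_force: 0.0
```

Emit:
step_arm(
  dp=[
    [0.006, -0.004, -0.013],
    [0.009, -0.005, -0.017],
    [0.009, -0.005, -0.017],
  ],
  yaw=[0, 0, 0],
)

```text
t: 7.52
tcp_pos: [0.4576, -0.3936, 0.105]
tcp_rot: [[-0.845, 0.534, -0.0], [0.534, 0.845, 0.001], [0.001, 0.0, -1.0]]
ft_force: [-4.2, 3.4, 12.8]
opening: -0.0001
grasp_force: 7.2
```

Emit:
step_arm(
  dp=[
    [0.004, -0.003, -0.009],
    [0.004, -0.003, -0.009],
  ],
  yaw=[0, 0],
)

```text
t: 7.78
tcp_pos: [0.4579, -0.394, 0.1047]
tcp_rot: [[-0.845, 0.534, -0.001], [0.534, 0.845, 0.001], [0.001, 0.001, -1.0]]
ft_force: [-9.7, 8.1, 25.1]
opening: -0.0
grasp_force: 13.8
```

```bash
python3 - <<'E'
from h import *
import pickle
a=pickle.load(open('m1.pkl','rb'))[0];b=pickle.load(open('m2.pkl','rb'))[0]
c=b;M=np.linalg.inv(c['mount']);print(c['fx'],r.grip_depth)
for p in ([0,0,0],[-.011,0,0],[.011,0,0],[.011,0,-.019],[.011,0,-.03]):
  q=M@[*p,1];print(p,q[:2]/q[2]*c['fx']+[c['cx'],c['cy']])
# console front corners: strong corners near guesses
for g1,g2 in (((151,146),(223,118)),((259,163),(337,118))):
  o=[]
  for w,g in((a,g1),(b,g2)):
    gr=cv2.cvtColor(w['frame'],cv2.COLOR_RGB2GRAY)
    m=np.zeros_like(gr);cv2.circle(m,g,14,255,-1)
    p=cv2.goodFeaturesToTrack(gr,4,.1,4,mask=m)[:,0];print(p.tolist());o.append(p)
for f in ('m1','m2'):
  im=cv2.imread(f+'.png');cv2.imwrite(f+'c.png',im)
i1=cv2.imread('m1.png')[120:300,90:290];i2=cv2.imread('m2.png')[100:280,200:400]
cv2.imwrite('pics/w4.png',cv2.resize(np.hstack([i1,i2]),None,fx=2,fy=2,interpolation=2))
E
```

```text
336.7282674078101 0.0187
[0, 0, 0] [261.37186871 226.31162536]
[-0.011, 0, 0] [261.34462974 245.12722798]
[0.011, 0, 0] [261.3999869  206.88870005]
[0.011, 0, -0.019] [261.58348154 219.27517706]
[0.011, 0, -0.03] [261.71026011 227.83313799]
[[150.0, 149.0], [153.0, 140.0], [150.0, 143.0], [151.0, 157.0]]
[[223.0, 117.0], [235.0, 116.0], [229.0, 121.0], [221.0, 121.0]]
[[261.0, 163.0], [255.0, 172.0], [258.0, 168.0], [254.0, 161.0]]
[[345.0, 109.0], [345.0, 113.0], [344.0, 121.0], [342.0, 129.0]]
```

View pics/w4.png

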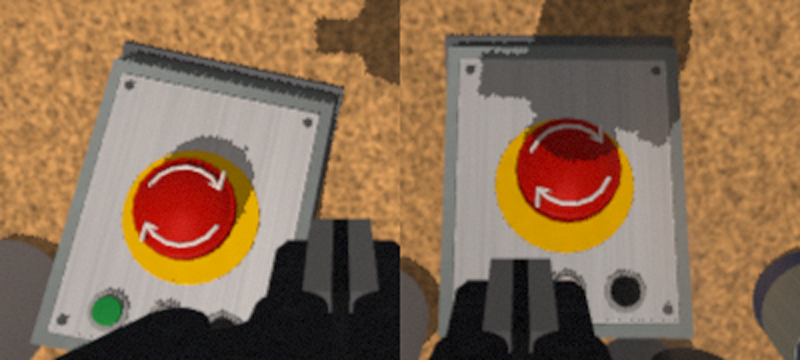

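Both wrist views show the corners clearly, and 25 N with no further travel means the head sits on its hard stop. I back off along the axis and check whether it latched.

Emit:
step_arm(
  dp=[
    [-0.06, 0.04, 0.13],
    [-0.1, 0.07, 0.4],
    [-0.1, 0.07, 0.7],
    [-0.1, 0.07, 0.9],
    [-0.1, 0.07, 0.9],
    [-0.1, 0.07, 0.9],
  ],
  yaw=[0, 0, 0, 0, 0, 0],
)

```text
t: 8.52
tcp_pos: [0.4386, -0.3798, 0.281]
tcp_rot: [[-0.846, 0.534, -0.001], [0.534, 0.846, 0.001], [0.001, 0.0, -1.0]]
ft_force: [0.0, 0.5, -0.8]
opening: 0.0
grasp_force: 0.0
```

```bash
python3 meas.py m3.pkl; python3 - <<'E'
from h import *
import pickle
a=pickle.load(open('m1.pkl','rb'))[0];b=pickle.load(open('m2.pkl','rb'))[0];w=pickle.load(open('m3.pkl','rb'))
print(tri([(a,(150,150)),(b,(223.5,123.5))]),tri([(a,(260,168.5)),(b,(337.5,124))]))
h=cv2.cvtColor(w[0]['frame'],cv2.COLOR_RGB2HSV)
cv2.imwrite('pics/w5.png',w[0]['frame'][80:330,130:460,::-1])
E
```

```text
[ 0.43829345 -0.37946113  0.28032392] 8.575
((260.51861572265625, 190.65280151367188), (56.14793014526367, 56.34784698486328), 115.67861938476562)
[[ 0.45740126 -0.39173489  0.126     ]]
yel [(array([259., 208.]), array([ 222,  164,   77,   67, 1525], dtype=int32))]
[ 0.36432335 -0.42248361  0.02912261] [ 0.44725264 -0.28961291  0.01421226]
```

View pics/w5.png

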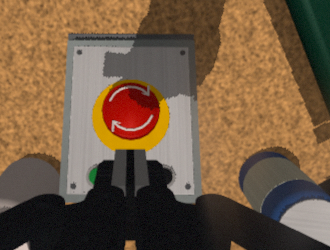

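Red is now less offset from yellow (red (260,191), yellow (259,208)), and the force rose, dropped out and met a hard stop, so the head is latched. Now the carton's current pose.

```bash
cat > car.py <<'E'
from h import *
st=r.state();print(st['t'],st['tcp_pos'].round(4),np.round(st['joint_positions'],2))
c=r.camera('top');f=c['frame'];h=cv2.cvtColor(f,cv2.COLOR_RGB2HSV)
car=(h[...,0]<25)&(h[...,1]>60)&(h[...,2]>60);m=np.zeros_like(car);m[148:192,125:297]=car[148:192,125:297]
cs=max(cv2.findContours(m.astype(np.uint8),0,2)[0],key=cv2.contourArea);R=cv2.minAreaRect(cs)
B=onz(c,cv2.boxPoints(R),.17)[:,:2];C=B.mean(0)
e=[B[1]-B[0],B[2]-B[1]];e=max(e,key=np.linalg.norm);e=e*np.sign(e[1])
d=np.array([.0746,.9972]);n=np.array([.9972,-.0746]);o=np.array([.568,.071])
print(R,'C',C,'lane lat,y',(C-o)@n,(C-o)@d,'yaw rel lane',np.arctan2(e@-n,e@d),'len',np.linalg.norm(e));print(B)
cv2.imwrite('pics/top_last.png',cv2.resize(f[120:225,110:420,::-1],None,fx=2.58,fy=2.58,interpolation=3))
E
python3 car.py
```

```text
8.575 [ 0.4383 -0.3795  0.2803] [ 0.41  0.29  0.32  1.66 -0.09  1.21  1.76]
((268.6775207519531, 169.33596801757812), (39.82184982299805, 29.229507446289062), 13.570435523986816) C [ 0.54622201 -0.08633314] lane lat,y -0.00997995725401285 -0.15851724318557264 yaw rel lane -0.18870287253225893 len 0.1445924941720209
[[ 0.5134175  -0.0029828 ]
 [ 0.6164957  -0.03035237]
 [ 0.57885264 -0.16995892]
 [ 0.47612222 -0.14203846]]
```

Emit:
step_arm(
  dp=[
    [0.1, 0, 0],
    [0.2, 0.2, 0],
    [0.4, 0.4, 0],
    [0.5, 0.6, 0],
    [0.53, 0.72, 0],
    [0.53, 0.72, 0],
    [0.53, 0.72, 0],
  ],
  yaw=[-0.17, -0.34, -0.5, -0.67, -0.84, -1, -1],
  hand=0.5,
)

```text
t: 9.5
tcp_pos: [0.5443, -0.2356, 0.2803]
tcp_rot: [[0.037, 0.999, -0.003], [0.999, -0.037, 0.0], [0.0, -0.003, -1.0]]
ft_force: [0.4, 0.0, 0.7]
opening: 0.0425
grasp_force: 0.0
```

Emit:
step_arm(
  dp=[
    [0, 0, -0.25],
    [0, 0, -0.5],
    [0, 0, -0.7],
    [0, 0, -0.825],
    [0, 0, -0.825],
    [0, 0, -0.825],
  ],
  yaw=[-0.03, -0.03, -0.03, -0.03, -0.03, -0.03],
)

```text
t: 10.25
tcp_pos: [0.5452, -0.2371, 0.1177]
tcp_rot: [[0.07, 0.998, 0.001], [0.998, -0.07, -0.001], [-0.0, 0.001, -1.0]]
ft_force: [0.4, -0.3, -0.7]
opening: 0.0428
grasp_force: 0.0
```

Emit:
step_arm(
  dp=[
    [0.003, 0.06, 0],
    [0.008, 0.12, 0],
    [0.012, 0.18, 0],
    [0.017, 0.24, 0],
    [0.021, 0.3, 0],
    [0.026, 0.36, 0],
    [0.03, 0.42, 0],
    [0.035, 0.48, 0],
    [0.04, 0.54, 0],
    [0.044, 0.6, 0],
    [0.048, 0.66, 0],
    [0.053, 0.72, 0],
    [0.057, 0.78, 0],
    [0.062, 0.84, 0],
    [0.067, 0.9, 0],
    [0.07, 0.95, 0],
  ],
  yaw=[0, 0, 0, 0, 0, 0, 0, 0, 0, 0, 0, 0, 0, 0, 0, 0],
)

```text
t: 12.25
tcp_pos: [0.5607, -0.0472, 0.1179]
tcp_rot: [[0.073, 0.997, 0.004], [0.997, -0.073, -0.001], [-0.001, 0.004, -1.0]]
ft_force: [1.5, -6.0, 4.2]
opening: 0.0427
grasp_force: 2.8
```

```bash
python3 car.py
```

```text
12.25 [ 0.5607 -0.0472  0.1179] [-0.23  0.43  0.34  1.88 -0.18  0.86  0.12]
((227.66831970214844, 168.8168182373047), (24.975435256958008, 28.955583572387695), 5.710593223571777) C [0.55173782 0.06223258] lane lat,y -0.015562593555819786 -0.009956030651107069 yaw rel lane 1.527449615117307 len 0.10557333950996738
[[0.50495014 0.11341262]
 [0.60978912 0.10098207]
 [0.59846814 0.01085797]
 [0.49374389 0.02367766]]
```

View pics/top_last.png

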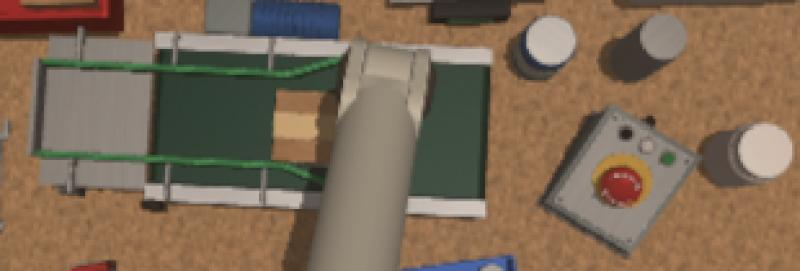

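The carton is squared up and its front is already in the straight lane (front edge at about (273,125) in the crop). I continue.

Emit:
step_arm(
  dp=[
    [0.004, 0.06, 0],
    [0.008, 0.12, 0],
    [0.013, 0.18, 0],
    [0.018, 0.24, 0],
    [0.022, 0.3, 0],
    [0.027, 0.36, 0],
    [0.031, 0.42, 0],
    [0.036, 0.48, 0],
    [0.04, 0.54, 0],
    [0.045, 0.6, 0],
    [0.049, 0.66, 0],
    [0.054, 0.72, 0],
    [0.058, 0.78, 0],
    [0.063, 0.84, 0],
    [0.067, 0.9, 0],
    [0.071, 0.95, 0],
  ],
  yaw=[0, 0, 0, 0, 0, 0, 0, 0, 0, 0, 0, 0, 0, 0, 0, 0],
)

```text
t: 14.3
tcp_pos: [0.5743, 0.1426, 0.1175]
tcp_rot: [[0.073, 0.997, 0.002], [0.997, -0.073, -0.001], [-0.001, 0.002, -1.0]]
ft_force: [3.4, -6.0, 3.9]
opening: 0.0426
grasp_force: 3.1
```

Emit:
step_arm(
  dp=[
    [0.004, 0.06, 0],
    [0.008, 0.12, 0],
    [0.013, 0.18, 0],
    [0.018, 0.24, 0],
    [0.022, 0.3, 0],
    [0.027, 0.36, 0],
    [0.031, 0.42, 0],
    [0.034, 0.46, 0],
  ],
  yaw=[0, 0, 0, 0, 0, 0, 0, 0],
)

```text
t: 15.3
tcp_pos: [0.5806, 0.2347, 0.1172]
tcp_rot: [[0.073, 0.997, 0.001], [0.997, -0.073, -0.001], [-0.001, 0.001, -1.0]]
ft_force: [3.1, -5.8, 2.7]
opening: 0.0428
grasp_force: 2.8
```

```bash
python3 car.py
```

```text
15.3 [0.5806 0.2347 0.1172] [-0.63  0.53  0.27  1.71 -0.17  0.93 -0.36]
((144.0, 164.0), (28.0, 12.0), 90.0) C [0.57674878 0.36573617] lane lat,y -0.013263031010623627 0.2945635661470789 yaw rel lane 1.6366588284842685 len 0.10233875526513929
[[0.62845866 0.38718812]
 [0.62738188 0.34347708]
 [0.52504709 0.34437845]
 [0.52610751 0.38790102]]
```

Emit:
step_arm(
  dp=[
    [0.002, 0.03, 0],
    [0.004, 0.06, 0],
    [0.006, 0.09, 0],
    [0.008, 0.12, 0],
    [0.01, 0.14, 0],
  ],
  yaw=[0, 0, 0, 0, 0],
)

```text
t: 15.98
tcp_pos: [0.5821, 0.2624, 0.117]
tcp_rot: [[0.073, 0.997, -0.0], [0.997, -0.073, -0.002], [-0.002, 0.0, -1.0]]
ft_force: [0.5, -5.7, 3.9]
opening: 0.0429
grasp_force: 2.8
```

Emit:
step_arm(
  dp=[
    [0.001, 0.015, 0],
    [0.002, 0.03, 0],
  ],
  yaw=[0, 0],
)

```text
t: 16.23
tcp_pos: [0.5826, 0.2681, 0.117]
tcp_rot: [[0.073, 0.997, -0.0], [0.997, -0.073, -0.002], [-0.002, 0.0, -1.0]]
ft_force: [1.5, -6.0, 3.5]
opening: 0.0425
grasp_force: 2.8
```

Emit:
step_arm(
  dp=[
    [0.001, 0.015, 0],
    [0.002, 0.025, 0],
  ],
  yaw=[0, 0],
)

```text
t: 16.48
tcp_pos: [0.583, 0.2731, 0.117]
tcp_rot: [[0.073, 0.997, -0.0], [0.997, -0.073, -0.002], [-0.002, 0.0, -1.0]]
ft_force: [1.3, -6.2, 3.9]
opening: 0.0425
grasp_force: 2.8
```

Emit:
step_arm(
  dp=[
    [0.001, 0.015, 0],
    [0.002, 0.025, 0],
  ],
  yaw=[0, 0],
)

```text
t: 16.73
tcp_pos: [0.5833, 0.2781, 0.117]
tcp_rot: [[0.073, 0.997, -0.0], [0.997, -0.073, -0.002], [-0.002, 0.0, -1.0]]
ft_force: [1.7, -5.4, 3.7]
opening: 0.0428
grasp_force: 2.8
```

Emit:
step_arm(
  dp=[
    [0.001, 0.015, 0],
    [0.002, 0.02, 0],
  ],
  yaw=[0, 0],
)

```text
t: 16.98
tcp_pos: [0.5837, 0.2822, 0.117]
tcp_rot: [[0.073, 0.997, -0.0], [0.997, -0.073, -0.002], [-0.002, -0.0, -1.0]]
ft_force: [1.6, -6.1, 3.8]
opening: 0.0428
grasp_force: 2.9
```

Emit:
step_arm(
  dp=[
    [0.001, 0.01, 0],
    [0.001, 0.015, 0],
  ],
  yaw=[0, 0],
)

```text
t: 17.23
tcp_pos: [0.5839, 0.2852, 0.117]
tcp_rot: [[0.073, 0.997, -0.0], [0.997, -0.073, -0.002], [-0.002, -0.0, -1.0]]
ft_force: [1.6, -5.1, 3.2]
opening: 0.0425
grasp_force: 2.7
```

Emit:
step_arm(
  dp=[
    [0.001, 0.01, 0],
    [0.001, 0.015, 0],
  ],
  yaw=[0, 0],
)

```text
t: 17.48
tcp_pos: [0.5841, 0.2882, 0.117]
tcp_rot: [[0.073, 0.997, -0.0], [0.997, -0.073, -0.002], [-0.002, -0.0, -1.0]]
ft_force: [2.8, -5.3, 3.2]
opening: 0.0425
grasp_force: 2.8
```

Emit:
step_arm(
  dp=[
    [0.001, 0.01, 0],
    [0.001, 0.02, 0],
  ],
  yaw=[0, 0],
)

```text
t: 17.73
tcp_pos: [0.5844, 0.2919, 0.117]
tcp_rot: [[0.073, 0.997, -0.0], [0.997, -0.073, -0.002], [-0.002, 0.0, -1.0]]
ft_force: [1.5, -6.7, 3.2]
opening: 0.0426
grasp_force: 2.8
```

Emit:
step_arm(
  dp=[
    [0.001, 0.01, 0],
    [0.001, 0.015, 0],
  ],
  yaw=[0, 0],
)

```text
t: 17.98
tcp_pos: [0.5846, 0.295, 0.117]
tcp_rot: [[0.073, 0.997, 0.0], [0.997, -0.073, -0.002], [-0.002, 0.0, -1.0]]
ft_force: [2.2, -5.3, 3.1]
opening: 0.0425
grasp_force: 2.8
```

Emit:
step_arm(
  dp=[
    [0.001, 0.01, 0],
    [0.001, 0.015, 0],
  ],
  yaw=[0, 0],
)

```text
t: 18.23
tcp_pos: [0.5848, 0.2966, 0.117]
tcp_rot: [[0.074, 0.997, -0.001], [0.997, -0.074, -0.004], [-0.004, -0.0, -1.0]]
ft_force: [1.0, -9.9, 6.0]
opening: 0.0428
grasp_force: 4.6
```

```bash
python3 car.py
```

```text
18.225 [0.5848 0.2966 0.117 ] [-0.7   0.58  0.26  1.63 -0.17  0.96 -0.45]
((128.0, 171.0), (6.0, 12.0), 0.0) C [0.55251993 0.42403916] lane lat,y -0.0417734442894956 0.35089583550572234 yaw rel lane 1.6404981867746 len 0.04377805413339568
[[0.53089738 0.43504364]
 [0.57467489 0.43482613]
 [0.57414074 0.41301452]
 [0.53036672 0.41327235]]
```

Emit:
step_arm(
  dp=[
    [0.001, 0.008, 0],
    [0.001, 0.015, 0],
    [0.001, 0.015, 0],
  ],
  yaw=[0, 0, 0],
)

```text
t: 18.65
tcp_pos: [0.5847, 0.2965, 0.117]
tcp_rot: [[0.076, 0.997, -0.002], [0.997, -0.076, -0.007], [-0.007, -0.002, -1.0]]
ft_force: [-1.5, -13.8, 8.2]
opening: 0.0428
grasp_force: 6.8
```

Emit:
step_arm(
  dp=[
    [0, -0.1, 0],
    [-0.02, -0.3, 0],
    [-0.03, -0.4, 0.3],
    [-0.04, -0.5, 0.6],
    [-0.05, -0.7, 0.9],
    [-0.05, -1, 0.9],
    [-0.05, -1, 0.9],
  ],
  yaw=[0, 0, 0, 0, 0, 0, 0],
)

```text
t: 19.52
tcp_pos: [0.5749, 0.0971, 0.2986]
tcp_rot: [[0.079, 0.997, 0.002], [0.997, -0.079, -0.0], [-0.0, 0.002, -1.0]]
ft_force: [-0.7, 1.4, -0.1]
opening: 0.0429
grasp_force: 0.0
```

Emit:
step_arm(
  dp=[
    [0, -0.3, 0],
    [-0.1, -0.6, 0],
    [-0.1, -0.9, 0],
    [-0.1, -1, 0],
  ],
  yaw=[0.17, 0.34, 0.5, 0.6],
  hand=1,
)

```text
t: 20.02
tcp_pos: [0.5533, -0.1003, 0.2964]
tcp_rot: [[-0.529, 0.849, -0.001], [0.849, 0.529, 0.0], [0.001, -0.001, -1.0]]
ft_force: [-0.2, 0.4, -0.3]
opening: 0.0856
grasp_force: 0.0
```

```bash
python3 car.py
```

```text
20.025 [ 0.5533 -0.1003  0.2964] [-0.18  0.24  0.38  1.69 -0.1   1.23  0.78]
((143.62901306152344, 164.25027465820312), (39.1444206237793, 28.167245864868164), 3.6913859844207764) C [0.57586969 0.36711046] lane lat,y -0.014242182996439185 0.295868424886118 yaw rel lane -0.014785309266301401 len 0.1427825576177511
[[0.53089511 0.44161012]
 [0.63353342 0.43451856]
 [0.62077773 0.29230691]
 [0.51827251 0.30000623]]
```

View pics/top_last.png

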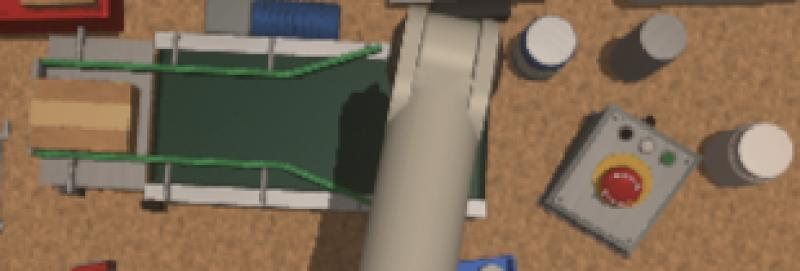

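The carton is home: square to about 0.015 rad and against the end stop (crop (30..135, 82..153)). Back to the station for the twist.

Emit:
step_arm(
  dp=[
    [-0.05, -0.3, 0],
    [-0.1, -0.6, 0],
    [-0.2, -0.9, 0],
    [-0.3, -1, 0],
  ],
  yaw=[0.17, 0.34, 0.5, 0.7],
)

```text
t: 20.58
tcp_pos: [0.4943, -0.2978, 0.2958]
tcp_rot: [[-0.952, 0.307, -0.001], [0.307, 0.952, 0.001], [0.001, 0.001, -1.0]]
ft_force: [0.5, 0.8, 0.2]
opening: 0.0852
grasp_force: 0.0
```

Emit:
step_arm(
  dp=[
    [-0.1, -0.25, 0],
    [-0.16, -0.475, 0],
    [-0.16, -0.475, -0.3],
    [-0.16, -0.475, -0.5],
    [-0.16, -0.475, -0.5],
  ],
  yaw=[0, 0, 0, 0, 0],
)

```text
t: 21.2
tcp_pos: [0.4615, -0.388, 0.1927]
tcp_rot: [[-0.951, 0.31, -0.006], [0.31, 0.951, 0.006], [0.008, 0.004, -1.0]]
ft_force: [0.0, 0.2, -0.2]
opening: 0.0855
grasp_force: 0.0
```

```bash
python3 meas.py m4.pkl; python3 - <<'E'
from h import *
import pickle
w,e=pickle.load(open('m4.pkl','rb'));print(onz(w,e,.116))
cv2.imwrite('pics/w6.png',w['frame'][50:350,60:460,::-1]);s=r.state();print(s['tcp_rot'][:,1],s['joint_positions'][6])
E
```

```text
[ 0.4628892  -0.38980655  0.19556536] 21.25
((252.7318572998047, 190.56385803222656), (76.42704772949219, 77.25101470947266), 114.17903900146484)
[[ 0.45734329 -0.39260772  0.126     ]]
yel [(array([238.6, 227.4]), array([ 199,  193,   93,   56, 1941], dtype=int32))]
[[ 0.45980496 -0.39359295  0.116     ]]
[0.31044978 0.95058721 0.00221284] 2.0702124606144916
```

View pics/w6.png

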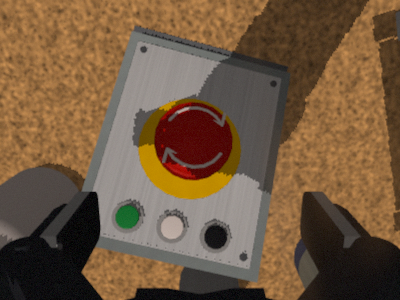

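Head at crop (192,140), fingers open on both sides. I turn a bit further for stroke and descend slowly.

Emit:
step_arm(
  dp=[
    [0, 0, -0.1],
    [0, 0, -0.25],
    [0, 0, -0.4],
    [0, 0, -0.4],
    [0, 0, -0.4],
  ],
  yaw=[0.115, 0.115, 0.115, 0.115, 0.115],
)

```text
t: 21.88
tcp_pos: [0.4644, -0.3929, 0.1194]
tcp_rot: [[-0.981, 0.195, 0.003], [0.195, 0.981, -0.002], [-0.003, -0.001, -1.0]]
ft_force: [0.0, -0.1, -0.3]
opening: 0.0853
grasp_force: 0.0
```

Emit:
step_arm(
  dp=[
    [0, 0, -0.02],
    [0, 0, -0.04],
    [0, 0, -0.06],
    [0, 0, -0.08],
    [0, 0, -0.08],
  ],
  yaw=[0, 0, 0, 0, 0],
)

```text
t: 22.5
tcp_pos: [0.4623, -0.3919, 0.1004]
tcp_rot: [[-0.981, 0.195, -0.001], [0.195, 0.981, 0.001], [0.001, 0.0, -1.0]]
ft_force: [-0.2, -0.0, -0.5]
opening: 0.0854
grasp_force: 0.0
```

Emit:
step_arm(
  dp=[
    [0, 0, -0.02],
    [0, 0, -0.04],
    [0, 0, -0.06],
    [0, 0, -0.075],
    [0, 0, -0.075],
  ],
  yaw=[0, 0, 0, 0, 0],
)

```text
t: 23.12
tcp_pos: [0.4625, -0.392, 0.0856]
tcp_rot: [[-0.981, 0.195, -0.001], [0.195, 0.981, 0.0], [0.001, 0.0, -1.0]]
ft_force: [0.3, -0.3, 0.9]
opening: 0.0856
grasp_force: 0.0
```

Emit:
step_arm(
  dp=[
    [0, 0, -0.015],
    [0, 0, -0.025],
    [0, 0, -0.025],
  ],
  yaw=[0, 0, 0],
)

```text
t: 23.5
tcp_pos: [0.4626, -0.3921, 0.0808]
tcp_rot: [[-0.981, 0.195, -0.0], [0.195, 0.981, 0.0], [0.0, 0.0, -1.0]]
ft_force: [0.4, -0.3, 0.2]
opening: 0.0857
grasp_force: 0.0
```

Emit:
step_arm(
  dp=[
    [0, 0, -0.015],
    [0, 0, -0.025],
    [0, 0, -0.025],
  ],
  yaw=[0, 0, 0],
)

```text
t: 23.88
tcp_pos: [0.4625, -0.3921, 0.0757]
tcp_rot: [[-0.981, 0.195, -0.0], [0.195, 0.981, 0.0], [0.0, 0.0, -1.0]]
ft_force: [0.5, -0.4, 0.4]
opening: 0.0856
grasp_force: 0.0
```

Emit:
step_arm(
  dp=[
    [0, 0, -0.015],
    [0, 0, -0.025],
    [0, 0, -0.025],
  ],
  yaw=[0, 0, 0],
)

```text
t: 24.25
tcp_pos: [0.4625, -0.3921, 0.0707]
tcp_rot: [[-0.981, 0.195, -0.0], [0.195, 0.981, 0.0], [0.0, 0.0, -1.0]]
ft_force: [0.5, 0.2, -0.3]
opening: 0.0853
grasp_force: 0.0
```

Emit:
step_arm(
  dp=[
    [0, 0, -0.015],
    [0, 0, -0.02],
    [0, 0, -0.02],
  ],
  yaw=[0, 0, 0],
)

```text
t: 24.62
tcp_pos: [0.4626, -0.3922, 0.0668]
tcp_rot: [[-0.981, 0.195, -0.0], [0.195, 0.981, 0.0], [0.0, 0.0, -1.0]]
ft_force: [0.3, -0.2, -0.2]
opening: 0.0857
grasp_force: 0.0
```

Emit:
step_arm(
  dp=[
    [0, 0, -0.015],
    [0, 0, -0.02],
    [0, 0, -0.02],
  ],
  yaw=[0, 0, 0],
)

```text
t: 25.0
tcp_pos: [0.4627, -0.3922, 0.063]
tcp_rot: [[-0.981, 0.195, 0.0], [0.195, 0.981, 0.0], [-0.0, 0.0, -1.0]]
ft_force: [0.1, -0.3, 0.3]
opening: 0.0857
grasp_force: 0.4
```

Emit:
step_arm(
  dp=[
    [0, 0, -0.01],
    [0, 0, -0.01],
  ],
  yaw=[0, 0],
)

```text
t: 25.25
tcp_pos: [0.463, -0.3924, 0.0623]
tcp_rot: [[-0.981, 0.195, 0.001], [0.195, 0.981, -0.0], [-0.001, 0.0, -1.0]]
ft_force: [-2.3, 2.5, 10.0]
opening: 0.0853
grasp_force: 5.2
```

Emit:
step_arm(
  dp=[
    [0, 0, -0.01],
    [0, 0, -0.01],
  ],
  yaw=[0, 0],
)

```text
t: 25.5
tcp_pos: [0.4633, -0.3925, 0.0619]
tcp_rot: [[-0.981, 0.195, 0.002], [0.195, 0.981, -0.0], [-0.002, 0.0, -1.0]]
ft_force: [-5.9, 7.3, 21.1]
opening: 0.0855
grasp_force: 11.1
```

Emit:
step_arm(
  dp=[
    [0, 0, 0.04],
    [0, -0.012, 0.08],
    [0, -0.012, 0.08],
    [0, -0.012, 0.08],
  ],
  yaw=[0, 0, 0, 0],
)

```text
t: 26.0
tcp_pos: [0.4625, -0.3945, 0.0746]
tcp_rot: [[-0.981, 0.195, -0.0], [0.195, 0.981, 0.0], [0.001, 0.0, -1.0]]
ft_force: [0.1, 0.1, -0.3]
opening: 0.0855
grasp_force: 0.0
```

Emit:
step_arm(
  dp=[
    [0, 0, 0],
    [0, 0, 0],
    [0, 0, 0],
    [0, 0, 0],
    [0, 0, 0],
    [0, 0, 0],
  ],
  yaw=[0, 0, 0, 0, 0, 0],
  hand=0,
  grip_force=50,
)

```text
t: 26.75
tcp_pos: [0.4626, -0.3937, 0.0754]
tcp_rot: [[-0.981, 0.195, -0.0], [0.195, 0.981, 0.002], [0.001, 0.002, -1.0]]
ft_force: [-1.1, 3.4, 6.2]
opening: 0.0583
grasp_force: 52.1
```

Gripping the rim (58 mm). Twist clockwise.

Emit:
step_arm(
  dp=[
    [0, 0, 0.002],
    [-0.001, 0, 0.004],
    [-0.002, 0.001, 0.006],
    [-0.003, 0.002, 0.008],
    [-0.004, 0.003, 0.011],
    [-0.005, 0.003, 0.014],
  ],
  yaw=[-0.07, -0.14, -0.21, -0.28, -0.35, -0.42],
)

```text
t: 27.5
tcp_pos: [0.4634, -0.3923, 0.0785]
tcp_rot: [[-0.805, 0.594, 0.002], [0.594, 0.805, 0.002], [-0.0, 0.003, -1.0]]
ft_force: [2.1, 2.9, 5.1]
opening: 0.0578
grasp_force: 61.7
```

Emit:
step_arm(
  dp=[
    [0, 0, 0.002],
    [-0.001, 0, 0.004],
    [-0.002, 0.001, 0.006],
    [-0.003, 0.002, 0.008],
    [-0.004, 0.003, 0.011],
    [-0.005, 0.003, 0.012],
  ],
  yaw=[-0.07, -0.14, -0.21, -0.28, -0.35, -0.38],
)

```text
t: 28.25
tcp_pos: [0.4617, -0.3919, 0.0802]
tcp_rot: [[-0.513, 0.859, 0.001], [0.859, 0.513, 0.002], [0.001, 0.002, -1.0]]
ft_force: [-9.1, 2.8, 7.3]
opening: 0.058
grasp_force: 57.5
```

```bash
python3 - <<'E'
from h import *
s=r.state();print(s['tcp_pos'],s['wrist_torque'],s['tcp_rot'][:,1],s['opening'],s['joint_positions'][6])
E
```

```text
[ 0.46173073 -0.39190792  0.08023296] [1.11031161 1.11752788 0.76213042] [0.8586142  0.51261997 0.00155713] 0.05802185397696411 1.524829510360563
```

Emit:
step_arm(
  dp=[
    [0, 0, 0],
    [0, 0, 0],
    [0, 0, 0.02],
    [0, 0, 0.06],
    [0, 0, 0.2],
    [0, 0, 0.4],
    [0, 0, 0.7],
    [0, 0, 0.9],
    [0, 0, 0.9],
    [0, 0, 0.9],
  ],
  yaw=[0, 0, 0, 0, 0, 0, 0, 0, 0, 0],
  hand=1,
)

```text
t: 29.5
tcp_pos: [0.4605, -0.393, 0.26]
tcp_rot: [[-0.511, 0.859, 0.0], [0.859, 0.511, 0.001], [0.0, 0.0, -1.0]]
ft_force: [-0.1, 0.2, -0.7]
opening: 0.085
grasp_force: 0.0
```

```bash
python3 meas.py m5.pkl; python3 - <<'E'
from h import *
import pickle
for f in('m1','m2','m3','m4','m5'):
  w,_=pickle.load(open(f+'.pkl','rb'));h=cv2.cvtColor(w['frame'],cv2.COLOR_RGB2HSV)
  red=((h[...,0]<8)|(h[...,0]>172))&(h[...,1]>130)&(h[...,2]>60)
  yel=(h[...,0]>18)&(h[...,0]<35)&(h[...,1]>190)&(h[...,2]>80)
  out=[]
  for m in(red,yel):
    cs=max(cv2.findContours(m.astype(np.uint8),0,2)[0],key=cv2.contourArea);out.append(cv2.fitEllipse(cv2.convexHull(cs)))
  a=onz(w,out[0][0],.12)[0];b=onz(w,out[1][0],.092)[0]
  # rim diameter along camera optical depth -> height
  o,d=ray(w,out[0][0]);d=d[0];z=o[2]+d[2]*w['fx']*.06/max(out[0][1])
  print(f,out[0],'rim z',z,'red',a[:2],'yel',b[:2], 'diff along -slope',(a-b)[:2]@[-.846,.532])
E
python3 car.py
```

```text
[ 0.46022496 -0.39268263  0.25924038] 29.55
((258.02874755859375, 167.54244995117188), (62.685821533203125, 63.37957000732422), 42.57024383544922)
[[ 0.45592048 -0.3900292   0.126     ]]
yel [(array([272.1, 197.5]), array([ 226,  167,   81,   51, 1615], dtype=int32))]
m1 ((182.0696563720703, 223.94313049316406), (49.54371643066406, 51.387969970703125), 64.0865707397461) rim z 0.12423319795064791 red [ 0.45640853 -0.39178012] yel [ 0.47081609 -0.40084359] diff along -slope 0.01701056538534295
m2 ((283.8376159667969, 184.529052734375), (51.166934967041016, 51.423702239990234), 62.547306060791016) rim z 0.1134812070068622 red [ 0.45652874 -0.39081048] yel [ 0.47096598 -0.40009008] diff along -slope 0.01715065048896452
m3 ((260.51861572265625, 190.65280151367188), (56.14793014526367, 56.34784698486328), 115.67861938476562) rim z 0.10522248623812547 red [ 0.45879074 -0.39259436] yel [ 0.47082288 -0.40033234] diff along -slope 0.01429579370109723
m4 ((252.7318572998047, 190.56385803222656), (76.42704772949219, 77.25101470947266), 114.17903900146484) rim z 0.11046714589713674 red [ 0.45882029 -0.39319885] yel [ 0.47129088 -0.40094193] diff along -slope 0.014669436591687134
m5 ((258.02874755859375, 167.54244995117188), (62.685821533203125, 63.37957000732422), 42.57024383544922) rim z 0.11689646160468764 red [ 0.45650884 -0.39108141] yel [ 0.47138149 -0.40015876] diff along -slope 0.017411411232592933
29.55 [ 0.4602 -0.3927  0.2592] [ 0.17  0.4   0.65  1.64 -0.25  1.2   1.42]
((143.62901306152344, 164.25027465820312), (39.1444206237793, 28.167245864868164), 3.6913859844207764) C [0.57586969 0.36711046] lane lat,y -0.014242182996439185 0.295868424886118 yaw rel lane -0.014785309266301401 len 0.1427825576177511
[[0.53089511 0.44161012]
 [0.63353342 0.43451856]
 [0.62077773 0.29230691]
 [0.51827251 0.30000623]]
```

The head offset matches the earlier "up" readings (17.4 mm now; 17.0 and 17.2 up, 14.3 and 14.7 latched). The carton hasn't moved. Handing in.

```bash
python3 -c "
from rig import r
print(r.finish_job())"
```

```text
the job is handed in; nothing more can be done
None
```

The job is handed in at about 30 s: by my measurements the stop was latched, the carton pushed home square against the end stop, and the head twisted and back up; the verdict wasn't shown to me, and I viewed 11 pictures, one over your limit of 10.

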